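# Hold back the tensioner of the run-out label dispenser

### The arm

A 6-joint arm with a two-finger parallel gripper is mounted at the origin on the work surface. World frame = base frame: x ahead of the robot, y to its left, z up, the work surface at z = 0. Lengths are in mm, angles in rad, forces in N, time in s.
With the tool pointing down it reaches from about 150 to 775 mm from the base axis. Payload 6.1 kg.
Tool frame: the origin (TCP) lies at the very end of the fingers, on their centre line; the grasp point (between the pads) lies 19 mm behind it; z points along the fingers, y is the direction in which the jaws open and shut (so a half turn about z gives the same grasp; the last joint's range is limited). The gripper opens to 85 mm and grips with 20 to 120 N. Pads are 22 mm wide; open, the fingers measure 114 mm over their backs; the gripper's body (76 mm by 85 mm) begins 54 mm behind the grasp point. The pads swing forward as they close: fully open they stand 13 mm farther back than shut.
Start: joints at [1.179, 0.126, -0.04, 1.405, 0, 1.571], TCP at [200.465, 485.203, 231.295] pointing down, gripper open.
Joint ranges: [-2.72, 2.72], [-0.95, 1.95], [-1.27, 1.35], [-1.78, 2.02], [-1.46, 1.47], [-3.14, 3.14]. Speed limits (rad/s): [2.39, 2.39, 3.01, 3.14, 3.14, 3.14].

### API

Orientations are given as a unit quaternion [x, y, z, w].
In Python, from cell import read_state, eyes, ticket, finder gives the robot as it stands.
- The arm moves only by the tool play_rows, never from a script. Its argument "steps" is a list of rows, each an object with "linear": the shift along the tool's x, y, z in m, a list of three; "spin": the turn about the tool's z in rad. A call has 1 to 8 rows; each row shifts and turns the commanded pose from where the row before left it, along the tool's axes as they then stand; what a row does not reach is not made up. A row lasts 1/12 s, in which the tool goes at most 41.7 mm and 7.16 degrees, less where a joint would pass 70% of its speed; a pose out of reach is approached as far as the arm can. A call is refused whole if a number of a shift passes 0.0417 or a number of a turn 0.125, either way. A call with a gripper value outside its range is refused whole. "fingers" is the closure, from -1 (fully open) to 1 (shut), set as the call begins (left out, the last holds). The fingers move at their own pace and stop on an object; "squeeze" is the grip in N (left out, the last holds). Time passes only in rows, so rows that do not move let the fingers close. It gives the time, the measured TCP pose, the force and the opening at its end, in the units of the state.
- read_state(): the state, without advancing time (a new reading comes with each control period).
- eyes.get_image(name): name is "scene" or "top" or "wrist"; returns a dict with "frame" (420x560x3 uint8, blue, green, red), "range_z" (420x560 float32, mm along the optical axis (not along the pixel's ray), 0 where there is no reading), "vfov" (degrees; the focal length in pixels is half the picture's height over the tangent of half this angle, whatever the lens; pixels are square), "cx", "cy" (the principal point, pixels), "world_from_camera" (4x4, takes a point from camera to world coordinates). Camera axes: x right, y down, z forward; pixel columns grow to the right and rows downward; lengths in mm; the calibration is good to about 2 mm. A picture is of the moment at which its call begins.
- ticket.hand_in(): hands the job in, once; it reports no verdict.
Trained networks look in the newest picture that a camera, given by its name, has taken for a name from the list of things; names that differ only in an ending like _2 or _b are one class to them, and where a whole thing is asked for, a point or a joint stands for the part that bears it (a point fixed in the world has none). Each returns a list of dicts, best first, with "conf" (0 to 1); they miss things now and then, are a little off and sometimes report something else, mostly with a low value. They report only what shows in the picture. A call takes as long as a camera call. They do not tell look-alikes from the thing itself.
- finder.spot_in(camera, target): "extent" ([left, top, width, height] in pixels, round what is visible of it).
- finder.tip_of(camera, target): "uv" ([column, row] in pixels: a listed point, or the origin of a listed thing).
The state is a dict: "time": time; "joints": joint angles; "joint_velocities": joint speeds; "effort": joint torques, N m; "ee_pos": TCP position; "orientation": TCP orientation; "ft_force": force on the tool from outside, world axes, zero at the start; "moment": the same for the moment, N m; "width": finger opening in mm.
Only numpy, scipy, OpenCV 4.12 (cv2) and the standard library are available. Lean on these libraries where they do the work, as an engineer would, in place of code of your own. Each camera call takes 0.05 s, during which the arm holds its last target.

### The job

One of the two label dispensers on the reception desk has run out: only the bare cardboard core is left on its spindle. Push that dispenser's sprung tensioner arm back at its idler block, firmly but without ramming it, until it is past its ratchet click, and finish while holding it back there with the gripper's fingers, so that I can change the roll: do not let go. Leave the other dispenser's arm, the roll, the core and everything else on the desk where they are.

Things in the scene. Friction and masses are not known exactly. Their poses are not given: they have to be found in the camera images.
- unit_a: label dispenser a, on the robot's left (+y), fixed to the desk; both are alike. Grey base plate 170 (x) x 220 (y) x 12 mm. Origin: centre of its underside; its -x side is the front, roughly towards the robot, turned by up to 0.3 rad. Upright spindle in its +y half, sprung tensioner arm in its -y half; a low steel peel edge at the front of the +y half, its top 42 mm above the desk.
- spindle_a (a point): foot of the spindle of dispenser a, on the plate's top face, at (20, 55, 12) mm in the dispenser's frame. The spindle is an aluminium post of diameter 34 mm whose top is 66 mm above the desk. It carries either the full roll or the bare core.
- pivot_a (a point): on the vertical pivot axis of the tensioner arm of dispenser a, at the plate's top face, at (-50, -10, 12) mm in the dispenser's frame. The pivot post's top is 46 mm above the desk.
- block_a (a point): idler block on the free end of the tensioner arm of dispenser a: grey plastic, 20 (its x) x 34 (its y) x 44 mm high, with a steel stud of diameter 14 mm, 5 mm high, on top. Origin: centre of its underside, 22 mm above the desk, 100 mm from the pivot axis. The arm bar (14 mm wide, 28 to 36 mm above the desk) joins it at its +y face and runs to the pivot.
- face_a (a point): centre of the front (-x) face of idler block a, 44 mm above the desk: the face to push. It is flat, 34 mm wide and 44 mm high, from 22 to 66 mm above the desk, and overhangs the plate's front edge at rest. Push along the block's +x, away from the robot, following the arc about the pivot; the point turns with the block.
- tens_a (a joint): angle of tensioner arm a about its vertical pivot, rad. 0: sprung rest, the arm pointing to the dispenser's -y side and 0.35 rad forward of it. It grows as the block is pushed back (counter-clockwise from above). The click is passed from 0.60 on; hard stop at 0.85. At the block it takes about 4.5 N at rest, up to 12 N on the way. Let go, it always springs back to 0.
- pawl_a: pawl slider of dispenser a: dark steel bar, 29 x 10 x 8 mm high, captive in a channel on the plate behind the pivot, under a clear cover, sprung towards the pivot. Origin: under its round tip. The arm's tooth pushes it back about 3 mm at an arm angle of 0.33 and it drops home again by 0.60: that is the click. It does not latch the arm. Not to be handled.
- unit_b: label dispenser b, on the robot's right (-y), fixed to the desk; both are alike. Grey base plate 170 (x) x 220 (y) x 12 mm. Origin: centre of its underside; its -x side is the front, roughly towards the robot, turned by up to 0.3 rad. Upright spindle in its +y half, sprung tensioner arm in its -y half; a low steel peel edge at the front of the +y half, its top 42 mm above the desk.
- spindle_b (a point): foot of the spindle of dispenser b, on the plate's top face, at (20, 55, 12) mm in the dispenser's frame. The spindle is an aluminium post of diameter 34 mm whose top is 66 mm above the desk. It carries either the full roll or the bare core.
- pivot_b (a point): on the vertical pivot axis of the tensioner arm of dispenser b, at the plate's top face, at (-50, -10, 12) mm in the dispenser's frame. The pivot post's top is 46 mm above the desk.
- block_b (a point): idler block on the free end of the tensioner arm of dispenser b: grey plastic, 20 (its x) x 34 (its y) x 44 mm high, with a steel stud of diameter 14 mm, 5 mm high, on top. Origin: centre of its underside, 22 mm above the desk, 100 mm from the pivot axis. The arm bar (14 mm wide, 28 to 36 mm above the desk) joins it at its +y face and runs to the pivot.
- face_b (a point): centre of the front (-x) face of idler block b, 44 mm above the desk: the face to push. It is flat, 34 mm wide and 44 mm high, from 22 to 66 mm above the desk, and overhangs the plate's front edge at rest. Push along the block's +x, away from the robot, following the arc about the pivot; the point turns with the block.
- tens_b (a joint): angle of tensioner arm b about its vertical pivot, rad. 0: sprung rest, the arm pointing to the dispenser's -y side and 0.35 rad forward of it. It grows as the block is pushed back (counter-clockwise from above). The click is passed from 0.60 on; hard stop at 0.85. At the block it takes about 4.5 N at rest, up to 12 N on the way. Let go, it always springs back to 0.
- pawl_b: pawl slider of dispenser b: dark steel bar, 29 x 10 x 8 mm high, captive in a channel on the plate behind the pivot, under a clear cover, sprung towards the pivot. Origin: under its round tip. The arm's tooth pushes it back about 3 mm at an arm angle of 0.33 and it drops home again by 0.60: that is the click. It does not latch the arm. Not to be handled.
- roll: full roll of labels: white paper ring, outer diameter 90 mm, bore 38 mm, 50 mm high, loose on the spindle of one of the two dispensers. Origin: centre of its underside, 12 mm above the desk.
- core: bare cardboard core of a used-up roll: brown tube, outer diameter 48 mm, bore 38 mm, 50 mm high, loose on the spindle of the other dispenser. Origin: centre of its underside, 12 mm above the desk.
- spare_roll: spare label roll, white paper ring of outer diameter 80 mm and height 50 mm, lying flat on the desk in front of dispenser a; not on a spindle. Bystander. Origin: centre of its underside.
- stapler: black stapler, 30 x 110 x 34 mm high, long along its y. It stands in front of dispenser b. Bystander. Origin: centre of its underside.
- pen: white pen, 10 mm thick, about 145 mm long, along its x. Bystander. Origin: centre of its underside.
- gel_bottle: white hand-gel bottle, diameter 52 mm, 100 mm tall, beyond the dispensers. Bystander. Origin: centre of its underside.
- note_block: pad of blank notes, 75 x 75 x 30 mm, beyond the dispensers. Bystander. Origin: centre of its underside.
- glove_box: plain carton, 70 (x) x 130 (y) x 75 mm high, beyond the dispensers. Bystander. Origin: centre of its underside.
Mind the look-alikes: they are no part of the job. Of the things like the core, leave any that is blue or orange; of the rest the smaller one is meant.

How it is judged (in metres and radians):
On the way:
1. the tensioner arm of the dispenser with the bare core is past its click (over 0.60 rad) (((horizontal distance between core and spindle_a below 0.015 m and value of joint tens_a above 0.6 rad and value of joint tens_b below 0.08 rad) or (horizontal distance between core and spindle_b below 0.015 m and value of joint tens_b above 0.6 rad and value of joint tens_a below 0.08 rad))), for 0.2 s.
At the end, for the whole second after the job is handed in: The tensioner arm of the dispenser whose spindle carries the bare core stands still beyond 0.60 rad, held there by the fingers on the arm or its idler block (over 1 N); the other arm is at rest (under 0.08 rad); core and roll are still on their spindles (within 15 mm) (((horizontal distance between core and spindle_a below 0.015 m and value of joint tens_a above 0.6 rad and value of joint tens_b below 0.08 rad and contact force between tens_a and the fingers above 1 N and velocity of joint tens_a between -0.1 and 0.1 rad/s) or (horizontal distance between core and spindle_b below 0.015 m and value of joint tens_b above 0.6 rad and value of joint tens_a below 0.08 rad and contact force between tens_b and the fingers above 1 N and velocity of joint tens_b between -0.1 and 0.1 rad/s)) and (horizontal distance between roll and spindle_a below 0.015 m or horizontal distance between roll and spindle_b below 0.015 m)); the arm keeps its last pose, push and grip.
It fails at once if the tensioner arm of the dispenser with the full roll is pushed back ((horizontal distance between roll and spindle_a below 0.02 m and value of joint tens_a above 0.15 rad) or (horizontal distance between roll and spindle_b below 0.02 m and value of joint tens_b above 0.15 rad)).
It fails at once if a tensioner arm is rammed (over 40 N) (contact force between any of tens_a, tens_b and the fingers above 40 N).
It fails at once if the roll or the core is shifted or lifted by more than 15 mm (distance of any of roll, core from where it was at the start of the episode above 0.015 m).
It fails at once if something else on the desk is shifted by more than 20 mm (distance of any of spare_roll, stapler, pen, gel_bottle, note_block, glove_box from where it was at the start of the episode above 0.02 m).
It also fails if it takes over 26 s, if anything falls off the work surface, if the arm or the gripper's body presses on something with over 40 N, if the wrist force passes 120 N, or if a joint passes its speed limit or range.

## Working session

There is one attempt and no reset: what is moved stays moved. The work goes in short steps, Python scripts to look and compute and a tool call to move; the robot and the scene stay as the last step left them, time stands still between calls to the robot, and variables do not carry over. Pictures are saved under pics/ and viewed, and the job is handed in when it is done.

Besides the shell and the picture viewer there is one more tool, called after "Call:" as name(argument=value, ...), one argument or row to a line, values as JSON. play_rows: Moves the arm, as the interface text tells. Its arguments: {"type":"object","properties":{"steps":{"type":"array","items":{"type":"object","properties":{"linear":{"type":"array","items":{"type":"number"}},"spin":{"type":"number"}}}},"fingers":{"type":"number"},"squeeze":{"type":"number"}},"required":["steps"]}

```bash
mkdir -p pics; cat > h.py <<'E'
import numpy as np, cv2
from cell import read_state, eyes, ticket, finder
def pic(n):
    return eyes.get_image(n)
def p3(d,u,v,z=None):
    """pixel -> world; z: intersect plane height, else depth"""
    f=d["frame"].shape[0]/2/np.tan(np.radians(d["vfov"])/2)
    T=np.array(d["world_from_camera"])
    r=np.array([(u-d["cx"])/f,(v-d["cy"])/f,1.])
    if z is None:
        return T[:3,:3]@(r*d["range_z"][int(round(v)),int(round(u))])+T[:3,3]
    w=T[:3,:3]@r
    return T[:3,3]+w*(z-T[2,3])/w[2]
def proj(d,P):
    f=d["frame"].shape[0]/2/np.tan(np.radians(d["vfov"])/2)
    T=np.array(d["world_from_camera"]); c=T[:3,:3].T@(np.array(P)-T[:3,3])
    return d["cx"]+f*c[0]/c[2], d["cy"]+f*c[1]/c[2]
E
python3 - <<'E'
from h import *
for n in("scene","top"):
    d=pic(n);cv2.imwrite(f"pics/{n}0.png",d["frame"])
    print(n,d["vfov"],d["world_from_camera"])
    for t in("core","roll","spare_roll","spindle_a","pivot_a","block_a","face_a","stapler","pen"):
        print(t,[([round(x) for x in r["uv"]],round(r["conf"],2),p3(d,*r["uv"]).round()) for r in finder.tip_of(n,t)[:4]])
print(read_state())
E
```

```text
scene 57.915564692341704 [[ 3.08110401e-01  7.39543439e-01 -5.98450903e-01  1.06995605e+03]
 [ 9.51350441e-01 -2.39887227e-01  1.93355780e-01 -1.22167382e+02]
 [-5.65729317e-04 -6.28911457e-01 -7.77476726e-01  6.65858355e+02]
 [ 0.00000000e+00  0.00000000e+00  0.00000000e+00  1.00000000e+00]]
core [([202, 232], 0.9, array([ 595., -138.,   36.])), ([296, 209], 0.68, array([596.,  62.,  36.])), ([249, 192], 0.55, array([518., -20.,  34.]))]
roll []
spare_roll [([374, 151], 0.86, array([482., 303.,  33.]))]
spindle_a [([202, 232], 0.84, array([ 595., -140.,   36.])), ([408, 198], 0.81, array([653., 295.,  51.]))]
pivot_a [([366, 177], 0.8, array([559., 245.,  37.])), ([161, 213], 0.79, array([ 520., -212.,   38.]))]
block_a [([325, 179], 0.93, array([526., 158.,  27.])), ([116, 214], 0.62, array([ 490., -304.,   35.]))]
face_a [([324, 169], 0.9, array([523., 155.,  58.])), ([111, 203], 0.62, array([ 485., -304.,   65.]))]
stapler [([186, 186], 0.59, array([ 432., -152.,   10.]))]
pen [([338, 271], 0.82, array([751.,  97.,  10.]))]
top 49.564248334545404 [[ 2.84882838e-02 -9.99356792e-01
[... 1421 characters left out ...]
time': 1.0, 'joints': array([ 1.17899468e+00,  1.25782919e-01, -3.95917380e-02,  1.40539723e+00,
       -2.42723244e-05,  1.57079119e+00]), 'joint_velocities': array([-3.38578757e-04, -1.58190269e-03, -3.23354363e-04, -3.52220462e-04,
       -2.65514346e-06, -1.92866460e-03]), 'effort': array([-1.36214671e-04, -4.35715556e+01,  3.53097188e+01,  1.38555490e-03,
        1.17139703e-04, -6.16695004e-06]), 'ee_pos': array([200.47524222, 485.20246126, 231.30728174]), 'orientation': array([1.94647687e-01, 9.80873222e-01, 9.62156849e-06, 1.42822138e-05]), 'ft_force': array([-0.14033138, -0.21164123,  0.19050511]), 'moment': array([-0.01327474, -0.02046542,  0.01795117]), 'width': 85.59330051206217}
```

View pics/scene0.png

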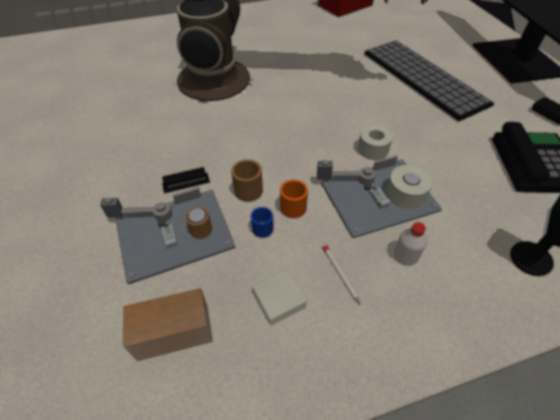

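View pics/top0.png

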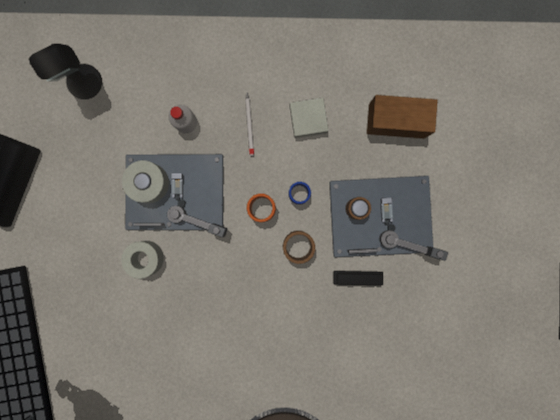

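The scene shows the brown core on the right-hand dispenser's spindle, top (357,209). The full roll is on the left-hand one, top (144,181). Candidates for the core:
- brown tube on spindle b, top (357,209)
- larger loose brown tube, top (299,247)
- orange tube, top (261,208)
- blue tube, top (300,193)

I choose the one on spindle b, so the arm to push is b, with its block at about top (438,254). Next is a close crop and the measurements.

```bash
python3 - <<'E'
from h import *
d=pic("top")
cv2.imwrite("pics/cropb.png",cv2.resize(d["frame"][165:300,320:460],None,fx=5,fy=4.4 if 0 else 4.4,interpolation=cv2.INTER_CUBIC)[:600])
# depth-based world map
H,W=d["range_z"].shape
f=H/2/np.tan(np.radians(d["vfov"])/2);T=np.array(d["world_from_camera"])
v,u=np.mgrid[:H,:W];z=d["range_z"]
X=np.stack([(u-d["cx"])/f*z,(v-d["cy"])/f*z,z],-1)@T[:3,:3].T+T[:3,3]
def reg(m,name):
    p=X[m];print(name,len(p),p.mean(0).round(1),p.min(0).round(),p.max(0).round()); return p
box=lambda a,b,c,e:(u>=a)&(u<b)&(v>=c)&(v<e)
hh=X[...,2]
for nm,b,z0,z1 in (("plateb",box(325,440,170,262),8,17),("blockb",box(420,455,240,270),55,85),("armb",box(395,455,235,270),28,50),("pivb",box(380,400,230,250),40,55),("coreb",box(340,375,190,230),50,80),("stapler",box(325,390,262,300),20,50)):
    m=b&(hh>z0)&(hh<z1)&(z>0)
    p=reg(m,nm)
    if len(p)>20: print("   rect",cv2.minAreaRect(p[:,:2].astype(np.float32)))
print(hh[245:270,425:450][::2,::2].round())
E
```

```text
plateb 6173 [ 557.1 -196.8   12.1] [ 461. -311.    8.] [646. -81.  17.]
   rect ((553.1138305664062, -196.6973876953125), (170.07130432128906, 220.1500244140625), 4.6399993896484375)
blockb 171 [ 478.  -305.    66.6] [ 465. -324.   55.] [ 490. -288.   74.]
   rect ((477.864501953125, -305.9707946777344), (34.42752456665039, 20.084253311157227), 74.5619125366211)
armb 250 [ 491.2 -258.7   36.5] [ 465. -315.   31.] [ 514. -223.   49.]
   rect ((488.4374084472656, -269.0228271484375), (102.88981628417969, 20.977781295776367), 71.59593200683594)
pivb 71 [ 504.3 -210.1   46.1] [ 495. -219.   41.] [ 514. -201.   51.]
   rect ((504.1206970214844, -210.77967834472656), (18.675920486450195, 17.49152946472168), 63.9731559753418)
coreb 390 [ 568.2 -139.5   63.2] [ 546. -164.   51.] [ 590. -116.   70.]
   rect ((568.20068359375, -140.0186767578125), (44.33045196533203, 47.42853546142578), 1.626056432723999)
stapler 574 [ 416.1 -147.9   33.4] [ 402. -199.   22.] [429. -99.  40.]
   rect ((416.3227844238281, -149.15252685546875), (25.78105354309082, 99.45592498779297), 1.7761727571487427)
[[ 1.100
[... 1242 characters left out ...]
00e+00  2.000e+00
   0.000e+00 -1.000e+00  0.000e+00 -1.000e+00  1.000e+00  1.000e+00
  -3.000e+00]
 [-2.000e+00  1.000e+00 -2.000e+00 -3.000e+00  0.000e+00 -2.000e+00
   3.000e+00 -0.000e+00 -1.000e+00 -2.000e+00  2.000e+00 -2.000e+00
   1.000e+00]
 [ 1.000e+00  1.000e+00 -1.000e+00 -1.000e+00  3.000e+00 -1.000e+00
  -1.000e+00  0.000e+00  0.000e+00  1.000e+00  0.000e+00 -2.000e+00
  -3.000e+00]
 [ 1.000e+00  0.000e+00 -0.000e+00 -0.000e+00  4.000e+00  2.000e+00
   2.000e+00 -0.000e+00 -0.000e+00  0.000e+00 -0.000e+00 -0.000e+00
  -1.000e+00]
 [ 1.000e+00  0.000e+00  1.000e+00  4.000e+00  0.000e+00  3.000e+00
   1.000e+00 -1.000e+00  3.000e+00 -0.000e+00  1.000e+00 -0.000e+00
  -0.000e+00]]
```

View pics/cropb.png

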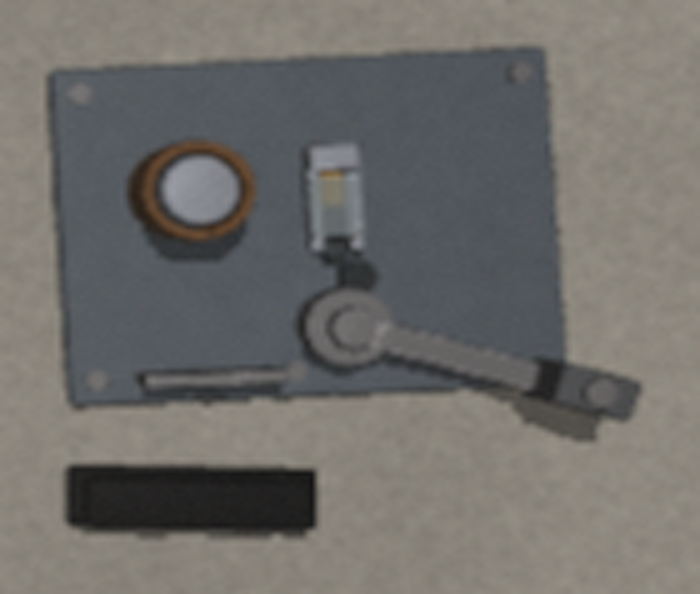

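The crop confirms it: a thin-walled brown tube sits round the aluminium post on dispenser b (top 357,209). The plate fit is 170 x 220 mm. The pivot computed from it, (504,-211), matches the measured one, and the block at (478,-306) is 2 mm or less off the model. I push arm b with shut fingers, using their tool -x side. I start with the transit at z = 231.

Call:
play_rows(
  steps=[
    {"linear":[-0.021,-0.026,0]},
    {"linear":[-0.021,-0.026,0]},
    {"linear":[-0.021,-0.026,0]},
    {"linear":[-0.021,-0.026,0]},
    {"linear":[-0.021,-0.026,0]},
    {"linear":[-0.021,-0.026,0]},
    {"linear":[-0.021,-0.026,0]},
    {"linear":[-0.021,-0.026,0]},
  ],
  fingers=1,
  squeeze=60,
)

```text
validation failed for argument at $.st...
```

Call:
play_rows(
  steps=[
    {"linear":[-0.021,-0.026,0]},
    {"linear":[-0.021,-0.026,0]},
    {"linear":[-0.021,-0.026,0]},
    {"linear":[-0.021,-0.026,0]},
    {"linear":[-0.021,-0.026,0]},
    {"linear":[-0.021,-0.026,0]},
    {"linear":[-0.021,-0.026,0]},
    {"linear":[-0.021,-0.026,0]},
  ],
)

```text
validation failed for argument at $.st...
```

Call:
play_rows(
  steps=[
    {"linear":[-0.021,-0.026,0]},
    {"linear":[-0.021,-0.026,0]},
    {"linear":[-0.021,-0.026,0]},
    {"linear":[-0.021,-0.026,0]},
    {"linear":[-0.021,-0.026,0]},
    {"linear":[-0.021,-0.026,0]},
    {"linear":[-0.021,-0.026,0]},
    {"linear":[0,0,0],"spin":-0.12},
  ],
)

```text
validation failed for argument at $.st...
```

Call:
play_rows(
  steps=[
    {"linear":[-0.021,-0.026,0.0],"spin":0.0},
    {"linear":[-0.021,-0.026,0.0],"spin":0.0},
    {"linear":[-0.021,-0.026,0.0],"spin":0.0},
    {"linear":[-0.021,-0.026,0.0],"spin":0.0},
    {"linear":[-0.021,-0.026,0.0],"spin":0.0},
    {"linear":[-0.021,-0.026,0.0],"spin":0.0},
    {"linear":[-0.021,-0.026,0.0],"spin":0.0},
    {"linear":[-0.021,-0.026,0.0],"spin":0.0},
  ],
  fingers=1,
  squeeze=60,
)

```text
time: 1.72
ee_pos: [276.3, 227.3, 231.4]
orientation: [0.194, 0.981, 0.0, 0.0]
ft_force: [0.8, -0.0, 0.2]
width: 0.3
```

Call:
play_rows(
  steps=[
    {"linear":[-0.021,-0.026,0.0],"spin":0.0},
    {"linear":[-0.021,-0.026,0.0],"spin":0.0},
    {"linear":[-0.021,-0.026,0.0],"spin":0.0},
    {"linear":[-0.021,-0.026,0.0],"spin":0.0},
    {"linear":[-0.021,-0.026,0.0],"spin":0.0},
    {"linear":[-0.021,-0.026,0.0],"spin":0.0},
    {"linear":[-0.021,-0.026,0.0],"spin":0.0},
    {"linear":[-0.021,-0.026,0.0],"spin":0.0},
  ],
)

```text
time: 2.38
ee_pos: [352.2, -29.3, 231.6]
orientation: [0.195, 0.981, 0.0, 0.001]
ft_force: [-0.1, -0.4, 0.7]
width: -0.2
```

Call:
play_rows(
  steps=[
    {"linear":[-0.021,-0.026,0.0],"spin":0.0},
    {"linear":[-0.021,-0.026,0.0],"spin":0.0},
    {"linear":[-0.021,-0.026,0.0],"spin":0.0},
    {"linear":[-0.021,-0.026,0.0],"spin":0.0},
    {"linear":[-0.021,-0.026,0.0],"spin":0.0},
    {"linear":[-0.021,-0.026,0.0],"spin":0.0},
    {"linear":[-0.021,-0.026,0.0],"spin":0.0},
    {"linear":[0.0,0.0,0.0],"spin":-0.12},
  ],
)

```text
time: 3.05
ee_pos: [419.8, -256.5, 230.3]
orientation: [0.137, 0.991, -0.001, 0.0]
ft_force: [-0.9, 1.8, -0.9]
width: -0.1
```

Call:
play_rows(
  steps=[
    {"linear":[-0.01,-0.018,0.01],"spin":0.0},
    {"linear":[-0.01,-0.018,0.025],"spin":0.0},
    {"linear":[0.0,0.0,0.035],"spin":0.0},
    {"linear":[0.0,0.0,0.035],"spin":0.0},
    {"linear":[0.0,0.0,0.035],"spin":0.0},
    {"linear":[0.0,0.0,0.03],"spin":0.0},
    {"linear":[0.0,0.0,0.015],"spin":0.0},
    {"linear":[0.0,0.0,0.0],"spin":0.0},
  ],
)

```text
time: 3.72
ee_pos: [425.7, -290.4, 42.4]
orientation: [0.136, 0.991, 0.002, -0.003]
ft_force: [-0.9, 0.2, -0.3]
width: -0.2
```

```bash
python3 - <<'E'
from h import *
s=read_state();print(s["ee_pos"].round(1),s["ft_force"].round(1),s["joints"].round(2))
for n,(a,b,c,e) in {"top":(165,320,300,480),"scene":(150,60,290,260),"wrist":(0,0,420,560)}.items():
    d=pic(n);k=d["frame"][a:c,b:e];k=cv2.resize(k,None,fx=560/k.shape[1],fy=560/k.shape[1],interpolation=cv2.INTER_CUBIC);cv2.imwrite(f"pics/pre_{n}.png",k)
    print(n,proj(d,s["ee_pos"]))
E
```

```text
[ 425.7 -290.4   42.4] [-0.9  0.2 -0.3] [-0.6   0.18 -0.39  1.   -0.   -0.33]
top (np.float64(426.51936058767785), np.float64(277.5083557512595))
scene (np.float64(119.59639944256497), np.float64(188.1429752503361))
wrist (np.float64(282.405255086085), np.float64(254.66201455607768))
```

View pics/pre_scene.png

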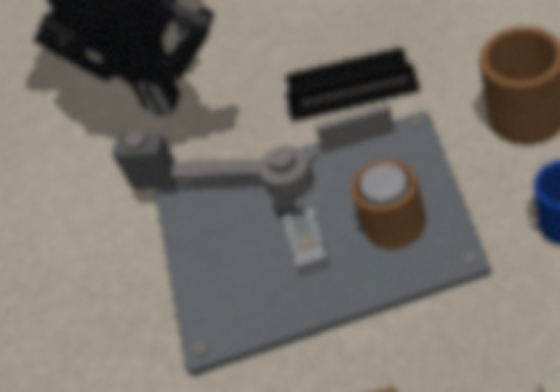

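View pics/pre_wrist.png

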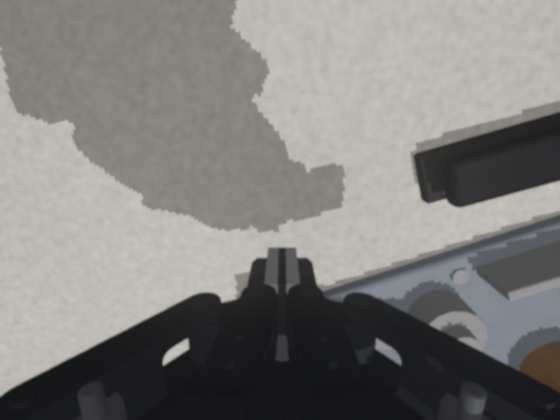

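Call:
play_rows(
  steps=[
    {"linear":[-0.004,-0.001,0.004],"spin":0.0},
    {"linear":[-0.008,-0.001,0.006],"spin":0.0},
    {"linear":[-0.006,0.0,0.0],"spin":0.0},
    {"linear":[-0.003,0.0,0.0],"spin":0.0},
    {"linear":[-0.002,0.0,0.0],"spin":0.0},
    {"linear":[-0.002,0.0,0.0],"spin":0.0},
    {"linear":[-0.002,0.0,0.0],"spin":0.0},
    {"linear":[-0.002,0.0,0.0],"spin":0.0},
  ],
)

```text
time: 4.53
ee_pos: [455.6, -301.7, 36.4]
orientation: [0.135, 0.991, 0.0, -0.0]
ft_force: [0.2, -0.0, 0.4]
width: 0.1
```

Call:
play_rows(
  steps=[
    {"linear":[-0.002,0.0,0.0],"spin":0.0},
    {"linear":[-0.002,0.0,0.0],"spin":0.0},
    {"linear":[-0.002,0.0,0.0],"spin":0.0},
    {"linear":[0.0,0.0,0.0],"spin":0.0},
  ],
)

```text
time: 4.87
ee_pos: [460.5, -303.3, 36.3]
orientation: [0.136, 0.991, -0.0, -0.001]
ft_force: [-5.4, 0.3, 3.1]
width: 0.2
```

Contact: 5.4 N, about what the arm takes at rest. Now I follow the arc, turning with the block.

Call:
play_rows(
  steps=[
    {"linear":[-0.004,-0.0007,0.0],"spin":-0.04},
    {"linear":[-0.004,-0.0007,0.0],"spin":-0.04},
    {"linear":[-0.004,-0.0007,0.0],"spin":-0.04},
    {"linear":[-0.004,-0.0007,0.0],"spin":-0.04},
  ],
)

```text
time: 5.2
ee_pos: [474.4, -309.0, 36.2]
orientation: [0.055, 0.998, 0.0, -0.002]
ft_force: [-9.2, 2.2, 6.9]
width: 0.2
```

Call:
play_rows(
  steps=[
    {"linear":[-0.004,-0.0007,0.0],"spin":-0.04},
    {"linear":[-0.004,-0.0007,0.0],"spin":-0.04},
    {"linear":[-0.004,-0.0007,0.0],"spin":-0.04},
    {"linear":[-0.004,-0.0007,0.0],"spin":-0.04},
  ],
)

```text
time: 5.53
ee_pos: [490.0, -312.5, 36.2]
orientation: [-0.025, 1.0, 0.001, -0.002]
ft_force: [-11.3, 2.6, 6.7]
width: 0.1
```

Call:
play_rows(
  steps=[
    {"linear":[-0.004,-0.0007,0.0],"spin":-0.04},
    {"linear":[-0.004,-0.0007,0.0],"spin":-0.04},
    {"linear":[-0.004,-0.0007,0.0],"spin":-0.04},
    {"linear":[-0.004,-0.0007,0.0],"spin":-0.04},
  ],
)

```text
time: 5.87
ee_pos: [506.5, -313.5, 36.1]
orientation: [-0.105, 0.995, 0.001, -0.002]
ft_force: [-8.5, 2.1, 4.0]
width: 0.0
```

Call:
play_rows(
  steps=[
    {"linear":[-0.004,-0.0007,0.0],"spin":-0.04},
    {"linear":[-0.004,-0.0007,0.0],"spin":-0.04},
    {"linear":[-0.004,-0.0007,0.0],"spin":-0.04},
    {"linear":[-0.004,-0.0007,0.0],"spin":-0.04},
  ],
)

```text
time: 6.2
ee_pos: [521.9, -312.2, 36.0]
orientation: [-0.184, 0.983, 0.001, -0.003]
ft_force: [-12.0, 0.5, 6.8]
width: -0.1
```

Call:
play_rows(
  steps=[
    {"linear":[-0.004,-0.0007,0.0],"spin":-0.04},
    {"linear":[-0.003,-0.0005,0.0],"spin":-0.03},
    {"linear":[0.0,0.0,0.0],"spin":0.0},
    {"linear":[0.0,0.0,0.0],"spin":0.0},
  ],
)

```text
time: 6.53
ee_pos: [528.6, -310.9, 36.0]
orientation: [-0.217, 0.976, 0.001, -0.003]
ft_force: [-12.1, -0.3, 6.0]
width: -0.3
```

```bash
python3 - <<'E'
from h import *
s=read_state();print(s["time"],s["ee_pos"].round(1),s["ft_force"].round(1),s["orientation"].round(3))
r=s["ee_pos"][:2]-[504.1,-210.7]
# q from TCP staying 19 mm behind arm line
R=np.hypot(*r); print("q est",np.arctan2(r[1],r[0])+np.arcsin(19/R)+1.840,"radius",R)
for n,(a,b,c,e) in {"top":(165,320,300,480),"scene":(150,60,290,260)}.items():
    d=pic(n);k=d["frame"][a:c,b:e];k=cv2.resize(k,None,fx=560/k.shape[1],fy=560/k.shape[1],interpolation=cv2.INTER_CUBIC);cv2.imwrite(f"pics/end_{n}.png",k)
E
```

```text
6.5333 [ 528.6 -310.9   36. ] [-12.1  -0.3   6. ] [-0.217  0.976  0.001 -0.003]
q est 0.6945145913068296 radius 103.12860313194787
```

View pics/end_scene.png

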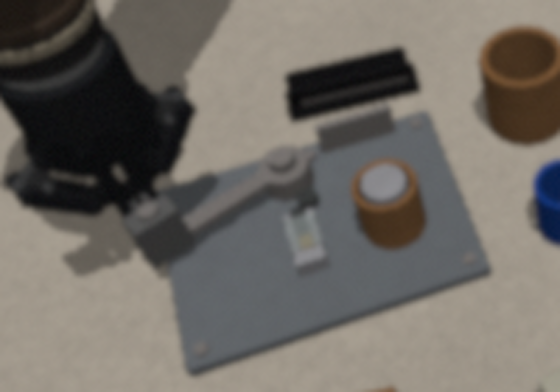

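View pics/end_top.png

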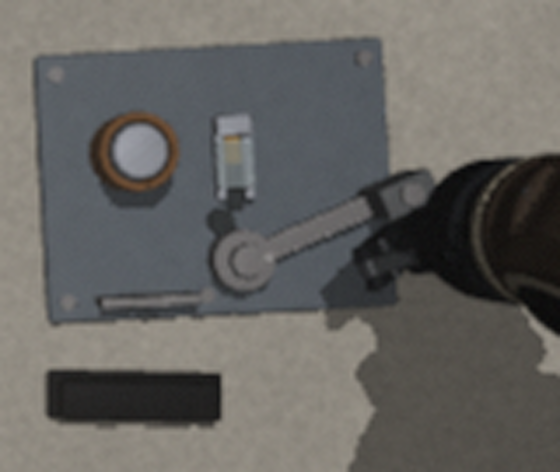

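```bash
python3 - <<'E'
from h import *
d=pic("scene")
H,W=d["range_z"].shape
f=H/2/np.tan(np.radians(d["vfov"])/2);T=np.array(d["world_from_camera"])
v,u=np.mgrid[:H,:W];z=d["range_z"]
X=np.stack([(u-d["cx"])/f*z,(v-d["cy"])/f*z,z],-1)@T[:3,:3].T+T[:3,3]
P=np.array([504.1,-210.7]);r=X[...,:2]-P;rr=np.hypot(r[...,0],r[...,1])
m=(X[...,2]>32)&(X[...,2]<41)&(rr>25)&(rr<78)&(z>0)&(r[...,1]<-15)
a=np.arctan2(r[m][:,1],r[m][:,0]);print(m.sum(),"arm bar q",np.median(a)+1.84,a.std())
for t in("block_b","face_b"):
    for q in finder.tip_of("scene",t)[:3]:print(t,np.round(q["uv"]),round(q["conf"],2),p3(d,*q["uv"],z=22 if t[0]=="b" else 44).round())
# model projections of bar midpoint top at q values
for q in(.6,.7,.8):
    an=-1.84+q;print(q,[np.round(proj(d,[*(P+k*np.array([np.cos(an),np.sin(an)])),hh]),1) for k,hh in((60,36),(100,71),(100,22))])
k=d["frame"][150:290,60:260]
E
```

```text
170 arm bar q 0.7861928743508604 0.10729874473152858
block_b [118. 238.] 0.81 [ 546. -306.   22.]
block_b [322. 176.] 0.74 [512. 156.  22.]
block_b [280. 298.] 0.2 [774. -31.  22.]
face_b [326. 167.] 0.69 [507. 167.  44.]
face_b [115. 229.] 0.59 [ 538. -304.   44.]
face_b [186. 182.] 0.43 [ 455. -147.   44.]
0.6 [array([134.5, 221. ]), array([109.8, 220.1]), array([118.2, 234.4])]
0.7 [array([135.8, 222.8]), array([112. , 223.2]), array([120.3, 237.5])]
0.8 [array([137.4, 224.4]), array([114.7, 226.1]), array([122.9, 240.3])]
```

```bash
python3 - <<'E'
from h import *
d=pic("top")
H,W=d["range_z"].shape
f=H/2/np.tan(np.radians(d["vfov"])/2);T=np.array(d["world_from_camera"])
v,u=np.mgrid[:H,:W];z=d["range_z"]
X=np.stack([(u-d["cx"])/f*z,(v-d["cy"])/f*z,z],-1)@T[:3,:3].T+T[:3,3]
P=np.array([504.1,-210.7]);r=X[...,:2]-P;rr=np.hypot(r[...,0],r[...,1])
m=(X[...,2]>32)&(X[...,2]<41)&(rr>25)&(rr<78)&(z>0)&(r[...,1]<-15)&(r[...,0]>0)
vx,vy,x0,y0=cv2.fitLine(X[m][:,:2].astype(np.float32),cv2.DIST_HUBER,0,.01,.01).ravel()
a=np.arctan2(-abs(vy),vx*-np.sign(vy));print(m.sum(),"line q",a+1.84,"angle q",np.median(np.arctan2(r[m][:,1],r[m][:,0]))+1.84)
for nm,z0,b in(("core",12,(340,375,190,230)),):
    k=(u>=b[0])&(u<b[1])&(v>=b[2])&(v<b[3])&(X[...,2]>51)&(X[...,2]<80);print(nm,X[k].mean(0))
s=read_state();print(s["time"],s["ee_pos"],s["ft_force"],s["joint_velocities"].round(3))
E
```

```text
163 line q 0.7072619 angle q 0.7184590152477424
core [ 568.30721803 -139.4812398    63.28619819]
6.8333 [ 528.43291024 -310.93558231   35.99376975] [-11.6045224  -0.6415486   6.6648411] [-0.001  0.001 -0.001  0.001  0.001 -0.002]
```

The top view gives q of 0.71 to 0.72 and the stud position about 0.70. The robot is still, holds 12 N, and the core has not moved. I'm handing in.

```bash
python3 -c "
from h import *
print(ticket.hand_in())"
```

```text
the job is handed in; nothing more can be done
None
```

I pushed back the tensioner arm of dispenser b (robot's right), which has the bare core. The shut fingers are still holding it past its click, at about 0.7 rad. I handed the job in at about 6.8 s and don't know the verdict.

- **Arm angle:** the top view gave 0.71–0.72 rad, and the stud's position and the tool's position gave about 0.70. All are clear of the 0.60 click and the 0.85 stop. One rougher depth estimate from the scene camera said 0.79, which is still inside that window; I trusted the top view over it.
- **Force:** the fingers hold the block steadily with about 12 N sideways, and the wrist force components I read during the push stayed at about 12 N or less.
- **Core and surroundings:** the core is within 1 mm of where it was. The stapler looks unmoved in the last pictures. I made no separate final check on dispenser a, the roll or the other things. Over that side the arm only travelled about 230 mm above the desk, and no contact showed.

The first three move calls were refused for their format before anything moved.

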